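Rock a plug-in relay out of its socket and hold it clear

TASK

Pull the red-capped relay from the control panel: grip its case, rock it away from you and back towards you along the length of its socket, about 7 degrees each way and at least twice over, easing it up a little with every swing until the blades let go. Finish while still holding it upright and still, its blade tips a centimetre or two above the socket it came from. Do not wrench it far over, do not lift or drag the panel, and leave the two blue-capped relays and everything else on the bench alone.

Things in the scene. Friction and masses are not known exactly. Their poses are not given: they have to be found in the camera images.
- panel: Loose control panel, 4 kg: steel plate 180 mm (x) by 460 mm (y) on rubber feet, its top 9 mm above the bench, a rail along y with three equal relay sockets at x = 0 and y = +80, 0, -80 mm. Grey wiring ducts 22 mm wide, 31 mm above the bench, run along x = +68 and -68 mm. Origin: centre of the underside, at bench height; z up, x points away from the robot to within the panel's yaw (0.3 rad).
- socket0 (a point): Middle of the deck of the socket at panel y = +80 mm, 42 mm above the bench. Each black socket is 76 mm long (panel x) and 36 mm wide: a deck 46 mm long with two slots for the relay's blades, between screw-terminal ends 33.5 mm above the bench. A thin wire clip lies folded down flat at the far end, up to 46 mm from the middle.
- socket1 (a point): Middle of the deck of the socket at panel y = 0, 42 mm above the bench.
- socket2 (a point): Middle of the deck of the socket at panel y = -80 mm, 42 mm above the bench. In all three the spring contacts hold a relay with about 60 to 80 N against a straight pull: more than the weight of the panel, which would lift.
- transformer (a point): Middle of the top of the transformer on the panel (86 mm in x, 60 mm in y, 88 mm above the bench).
- supply (a point): Middle of the top of the aluminium power supply on the panel (90 mm in x, 46 mm in y, 106 mm above the bench).
- relay: The red-capped relay to pull, about 90 g, fully home in any one of the three sockets. 35 x 35 mm at its black base, cream case 34 x 34 mm, 57 mm tall. Origin: centre of the underside of its 24 x 24 mm foot, which rests on the socket deck (42 mm above the bench when home). Base begins 2 mm, case 11 mm above the origin. z up, x and y as the panel's (x: along the socket's length).
- relay_top (a point): Middle of the red cap's top, 57 mm above the relay's origin. Rocking carries it along panel x, about 7 mm for 7 degrees. Tilting takes up to about 1 N m: one row of blades is drawn up, the other is the pivot. With a light upward pull each swing from 7 degrees one way to 7 the other walks the relay up about 2.4 mm; lifting much more than that in a swing lifts the panel.
- relay_pins (a point): Midway between the tips of the two rows of brass blades, 10 mm below the relay's origin: 32 mm above the bench when home; out of the socket once above the deck at 42 mm. The rows lie at the relay's x = +10 and -10 mm, each 3 mm thick and 16.5 mm wide.
- relay_b: A blue-capped relay of the same size in another of the sockets; leave it plugged in. Origin as for the red one.
- relay_c: The other blue-capped relay, same size, in the remaining socket; leave it plugged in. Origin as for the red one.
- multimeter: Bystander: red and black multimeter, 90 x 190 x 40 mm, leaning back on a prop at the back left; origin on the bench below its middle.
- microscope: Bystander: black inspection microscope on a round stand, 92 mm across and 160 mm tall, at the back right; origin under the middle of its base.
- parts_tray: Bystander: mint green parts tray 150 x 110 x 45 mm on the right; origin under its middle.
- solder_reel: Bystander: reel of solder, 64 mm across and 45 mm tall, on the right; origin under its middle.
- screwdriver: Bystander: blue-handled screwdriver 190 mm long, 26 mm thick, lying on the left; origin on the bench below its middle, blade towards its x.

How it is judged (in metres and radians):
On the way, in this order (a step that is already met when the one before it is completed fails the run):
1. the red relay, still in its socket, is rocked away from the robot (z of relay_pins in the frame of panel below 0.041 m and angle between the z axis of relay and the z axis of panel, either way round above 0.05 rad and x of relay_top in the frame of panel above 0.0015 m), for 0.05 s.
2. still in its socket, it is rocked back towards the robot (z of relay_pins in the frame of panel below 0.041 m and angle between the z axis of relay and the z axis of panel, either way round above 0.05 rad and x of relay_top in the frame of panel below -0.0015 m), for 0.05 s.
3. still in its socket, it is rocked away again (all of step 1), for 0.05 s.
At the end, for the whole second after the job is handed in: The fingers hold the red relay still and upright (within 11 degrees), touching nothing else, its blade tips 4 to 35 mm above the socket deck, within 60 mm of where it was plugged in; the panel lies flat within 30 mm of its place, the blue-capped relays still plugged in (z of relay_pins in the frame of panel between 0.046 and 0.077 m and angle between relay's own z axis and vertical below 0.2 rad and distance of relay from where it was at the start of the episode below 0.06 m and linear speed of relay below 0.02 m/s and contact force between the fingers and relay above 1 N and contact force between relay and panel below 0.1 N and height (world z) of panel below 0.008 m and distance of panel from where it was at the start of the episode below 0.03 m and angle between panel's own z axis and vertical below 0.04 rad and z of each of relay_b, relay_c in the frame of panel below 0.0455 m); the arm keeps its last pose, push and grip.
It fails at once if the relay is levered more than 17 degrees over while its blades are still in the socket (z of relay_pins in the frame of panel below 0.041 m and angle between the z axis of relay and the z axis of panel, either way round above 0.3 rad).
It fails at once if the panel is lifted more than 8 mm or tipped (height (world z) of panel above 0.008 m or angle between panel's own z axis and vertical above 0.04 rad).
It fails at once if the panel is dragged more than 30 mm (distance of panel from where it was at the start of the episode above 0.03 m).
It fails at once if a blue-capped relay is pulled up or tilted ((z of relay_b in the frame of panel above 0.0455 m or angle between the z axis of relay_b and the z axis of panel, either way round above 0.08 rad) or (z of relay_c in the frame of panel above 0.0455 m or angle between the z axis of relay_c and the z axis of panel, either way round above 0.08 rad)).
It fails at once if a thing on the bench is knocked away by more than 30 mm (distance of any of multimeter, microscope, parts_tray, solder_reel, screwdriver from where it was at the start of the episode above 0.03 m).
It also fails if it takes over 43 s, if anything falls off the work surface, if the arm or the gripper's body presses on something with over 40 N, if the wrist force passes 120 N, or if a joint passes its speed limit or range.

ROBOT

A 6-joint arm with a two-finger parallel gripper is mounted at the origin on the work surface. World frame = base frame: x ahead of the robot, y to its left, z up, the work surface at z = 0. Lengths are in m, angles in degrees, forces in N, time in s.
With the tool pointing down it reaches from about 0.25 to 0.8 m from the base axis. Payload 3.9 kg.
Tool frame: the origin (TCP) lies at the very end of the fingers, on their centre line; the grasp point (between the pads) lies 19 mm behind it (pinch_z is the distance from the TCP to the grasp point, in m); z points along the fingers, y is the line along which they close (so a half turn about z gives the same grasp; the last joint's range is limited). The gripper opens to 85 mm and grips with 20 to 120 N. Pads are 22 mm wide; open, the fingers measure 114 mm over their backs; the gripper's body (76 mm by 85 mm) begins 54 mm behind the grasp point. The pads swing forward as they close: fully open they stand 13 mm farther back than shut.
Start: joints at [64.343, 14.897, -7.913, 67.191, 0, 90], TCP at [0.227, 0.473, 0.231] pointing down, gripper open.
Joint ranges: [-159.42, 159.42], [-47.68, 98.78], [-73.54, 78.23], [-108.79, 121.32], [-90, 84.71], [-180, 180]. Speed limits (degrees/s): [147.25, 147.25, 180, 180, 180, 180].

INTERFACE

Orientations are given as [roll, pitch, yaw] about the fixed x, y, z axes, in that order (R = Rz(yaw) Ry(pitch) Rx(roll)).
In Python, from rig import get_obs, snapshot, camera_model, sign_off, pinch_z gives the robot as it stands.
- The arm moves only by the tool play_rows, never from a script. Its argument "rows" is a list of rows, each a list of 3 entries, a list of its own where there are three numbers: the turn, a rotation vector about the tool's x, y, z normalised to -1 to 1, where 1 is pi/2 rad, then the shift along the tool's x, y, z normalised to -1 to 1, where 1 is 15 cm, then the gripper command: -1 is shut, 1 is fully open, values between are in proportion. A call has 1 to 10 rows; each row is the pose to reach, as a shift and turn from the pose commanded when the call began, along the tool's axes at that moment; what a row does not reach only later rows make up. A row lasts 1/10 s, in which the tool goes at most 50 mm and 8.59 degrees, less where a joint would pass 70% of its speed; a pose out of reach is approached as far as the arm can. A call with a number of a shift or a turn outside -1 to 1 is refused whole. A call with a gripper value outside its range is refused whole. The fingers move at their own pace and stop on an object; the grip force is fixed at half the most. Time passes only in rows, so rows that repeat a pose let the fingers close. It gives the time, the measured TCP pose, the force, the opening and the grip force at its end, in the units of the state.
- get_obs(): the state, without advancing time (a new reading comes with each control period).
- snapshot(name): name is "side" or "top"; returns the picture (400x640x3 uint8, red, green, blue); there is no depth.
- camera_model(name): a dict with "fx", "fy", "cx", "cy" (pixels), "eye" and "attitude" of the camera in the world. Camera axes: x right, y up, looking along -z (the intrinsics and any distortion apply to the point x, -y, -z); pixel columns grow to the right and rows downward; lengths in m; the calibration is good to about 2 mm. A picture is of the moment at which its call begins. camera_model takes no time and is no camera call.
- sign_off(): hands the job in; it is judged then, once.
The state is a dict: "time": time; "q": joint angles; "qd": joint speeds; "joint_efforts": joint torques, N m; "ee_pos": TCP position; "eef_rot": TCP orientation; "ft_force": force on the tool from outside, world axes, zero at the start; "wrist_torque": the same for the moment, N m; "opening": finger opening in m; "grasp_force": force on a finger pad.
Only numpy, scipy, OpenCV 4.12 (cv2) and the standard library are available. Lean on these libraries where they do the work, as an engineer would, in place of code of your own. Each camera call takes 0.05 s, during which the arm holds its last target. There are 200 camera calls.

## Working session

There is one attempt and no reset: what is moved stays moved. The work goes in short steps, Python scripts to look and compute and a tool call to move; the robot and the scene stay as the last step left them, time stands still between calls to the robot, and variables do not carry over. Pictures are saved under pics/ and viewed, at most 10 in all, crops included, and the job is handed in when it is done.

Besides the shell and the picture viewer there is one more tool, called after "Request:" by a JSON object that holds its "fn" and its "kwargs", one argument or row to a line. play_rows: Moves the arm, as the interface text tells. Scaled input: -1 to 1 covers 15 cm each way for a shift and pi/2 rad each way for a turn. Its arguments: {"type":"object","properties":{"rows":{"type":"array"}},"required":["rows"]}

```bash
mkdir -p pics; python3 - <<'E'
from rig import *
import cv2
print(get_obs(),pinch_z)
for n in("top","side"):
    im=snapshot(n); cv2.imwrite(f"pics/{n}0.png",im[:,:,::-1]); print(camera_model(n))
E
```

```text
{'time': 0.0, 'q': array([ 6.43450794e+01,  1.49355262e+01, -7.98778774e+00,  6.71891087e+01,
        1.24099683e-04,  8.99976138e+01]), 'qd': array([-0.01507768,  0.04923276, -0.11309379, -0.08776645,  0.08034728,
       -0.0065455 ]), 'joint_efforts': array([ 2.35799896e-03, -4.05684042e+01,  2.53919613e+01,  1.88595860e-02,
        3.01008740e-04, -8.03510112e-07]), 'ee_pos': array([0.22699881, 0.47262153, 0.23045339]), 'eef_rot': array([-1.79887577e+02, -1.28781462e-04,  1.54347465e+02]), 'ft_force': array([ 0.33079033, -0.02496513,  0.12637073]), 'wrist_torque': array([ 0.01520319, -0.02292522, -0.01987985]), 'grasp_force': 0.0, 'opening': 0.08526124079606764} 0.0187
{'fx': 471.25426875500887, 'fy': 471.25426875500887, 'cx': 311.8917912699478, 'cy': 194.80531045156476, 'eye': array([ 0.42590864, -0.00834115,  1.37366452]), 'attitude': array([  4.72635207,  -0.54352653, -91.00257748])}
{'fx': 432.7753627113906, 'fy': 432.7753627113906, 'cx': 315.31439199551204, 'cy': 194.85338444138443, 'eye': array([ 0.36810021, -0.80252858,  1.003472  ]), 'attitude': array([ 42.02710552,  -0.74948984, -11.45570344])}
```

View pics/top0.png

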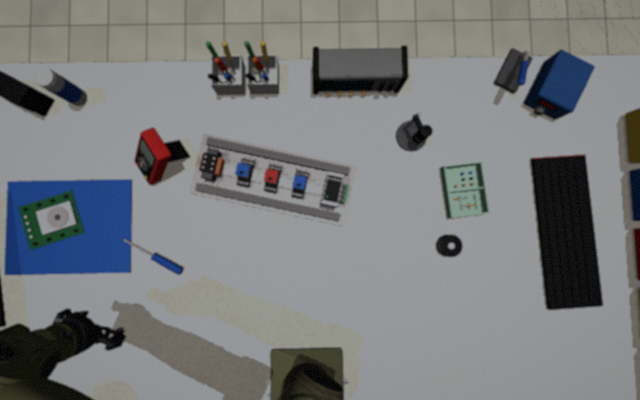

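View pics/side0.png

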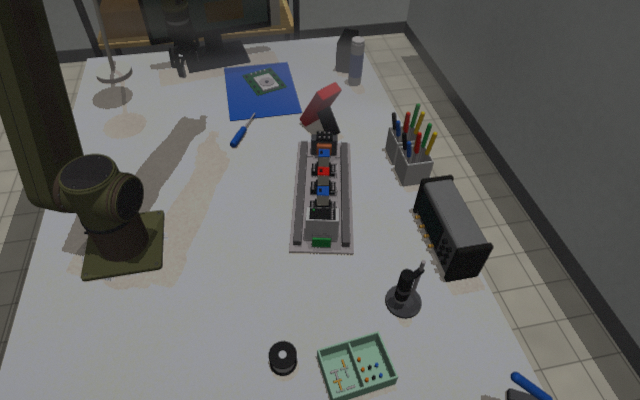

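The top view shows the red cap at about (272,176), in the middle socket. The blue caps are at (244,171) and (300,182), and the ducts run along rows 150 and 200. The side view has the red cap at (323,170). Next I'll measure these points.

```bash
cat > h.py <<'E'
import numpy as np, cv2
from scipy.spatial.transform import Rotation as R
from rig import *
def ray(n,uv):
    c=camera_model(n); r=R.from_euler('xyz',c['attitude'],degrees=True)
    return c['eye'], r.apply([(uv[0]-c['cx'])/c['fx'],-(uv[1]-c['cy'])/c['fy'],-1])
def onz(n,uv,z):
    e,d=ray(n,uv); return e+d*(z-e[2])/d[2]
def tri(a,b):
    (e1,d1),(e2,d2)=ray("top",a),ray("side",b)
    s=np.linalg.lstsq(np.c_[d1,-d2],e2-e1,rcond=None)[0]
    p,q=e1+d1*s[0],e2+d2*s[1]; return (p+q)/2,np.linalg.norm(p-q)
def blobs(im,col,box,sat=130):
    h=cv2.cvtColor(im,cv2.COLOR_RGB2HSV).astype(int); H=h[...,0]
    m=((H<8)|(H>172)) if col=='r' else (abs(H-112)<12)
    m=m&(h[...,1]>sat)&(h[...,2]>60); k=np.zeros_like(m); x0,y0,x1,y1=box; k[y0:y1,x0:x1]=1
    n,l,s,c=cv2.connectedComponentsWithStats((m&k).astype(np.uint8))
    return [(c[i].round(2),s[i].tolist()) for i in range(1,n) if s[i,4]>15]
E
python3 - <<'E'
from h import *
t=cv2.imread("pics/top0.png")[:,:,::-1].copy(); s=cv2.imread("pics/side0.png")[:,:,::-1].copy()
for c in 'rb':
    for b in blobs(t,c,(225,150,325,205)): print('top',c,b,onz("top",b[0],.099))
    for b in blobs(s,c,(300,140,350,215)): print('side',c,b,onz("side",b[0],.099))
z=np.hstack([cv2.resize(t[125:230,185:360],None,fx=4.5,fy=4.5,interpolation=2)])
cv2.imwrite("pics/zt.png",z[:,:,::-1])
z=cv2.resize(s[125:260,270:380],None,fx=4.4,fy=4.4,interpolation=2); cv2.imwrite("pics/zs.png",z[:,:,::-1])
# ducts' outer light plate: plate contour
h=cv2.cvtColor(t,cv2.COLOR_RGB2HSV).astype(int)
g=((h[...,2]<130)&(h[...,1]<60)); k=np.zeros_like(g);k[130:225,190:358]=1
n,l,st,c=cv2.connectedComponentsWithStats((g&k).astype(np.uint8))
for i in range(1,n):
    if st[i,4]>300:
        r=cv2.minAreaRect(np.argwhere(l==i)[:,::-1].astype(np.float32)); print(st[i],r)
        bp=cv2.boxPoints(r); print([onz("top",p,.031).round(4) for p in bp])
E
```

```text
top r (array([271.19, 175.92]), [265, 169, 14, 15, 153]) [0.58447712 0.08755981 0.099     ]
side r (array([323.27, 170.86]), [317, 166, 13, 10, 104]) [0.58377475 0.08349612 0.099     ]
top b (array([242.62, 169.6 ]), [236, 163, 14, 14, 144]) [0.60306732 0.16508835 0.099     ]
top b (array([299.51, 181.78]), [294, 175, 13, 15, 142]) [0.56717587 0.01077424 0.099     ]
side b (array([324.1 , 152.57]), [319, 149, 11, 8, 83]) [0.60314935 0.16123992 0.099     ]
side b (array([322.83, 190.23]), [317, 186, 12, 10, 107]) [0.56610912 0.00745625 0.099     ]
[ 198  136  153   48 2131] ((273.01171875, 173.0460205078125), (148.7432403564453, 45.37497329711914), 12.264774322509766)
[array([0.5864, 0.309 , 0.031 ]), array([0.7146, 0.2816, 0.031 ]), array([ 0.616 , -0.1355,  0.031 ]), array([ 0.4889, -0.1049,  0.031 ])]
[236 158  21  30 311] ((245.79998779296875, 172.39999389648438), (18.667619705200195, 29.698486328125), 8.130102157592773)
[array([0.5663, 0.1979, 0.031 ]), array([0.651 , 0.1855, 0.031 ]), array([0.6425, 0.1325, 0.031 ]), array([0.5578, 0.1452, 0.031 ])]
[ 195  175  155   47 2072] ((272.2838439941406, 184.90187072753906), (150.79966735839844, 44.80727767944336), 11.888657569885254)
[array([0.5524, 0.3136, 0.031 ]), array([0.6786, 0.2875, 0.031 ]), array([ 0.5817, -0.1351,  0.031 ]), array([ 0.4566, -0.1058,  0.031 ])]
```

View pics/zt.png

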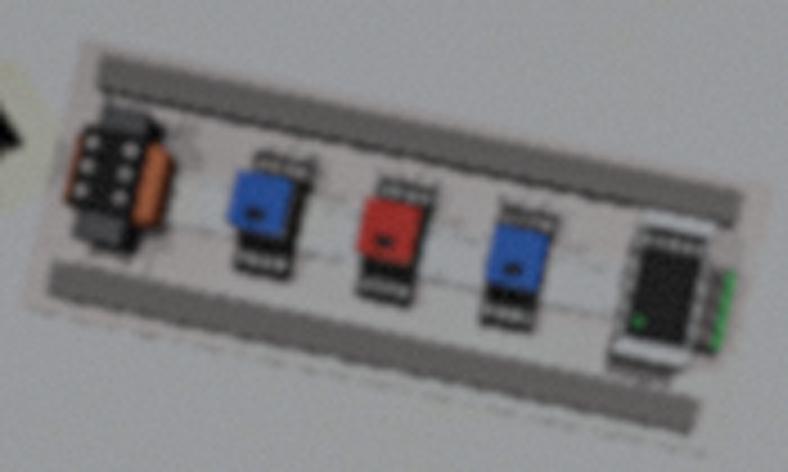

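View pics/zs.png

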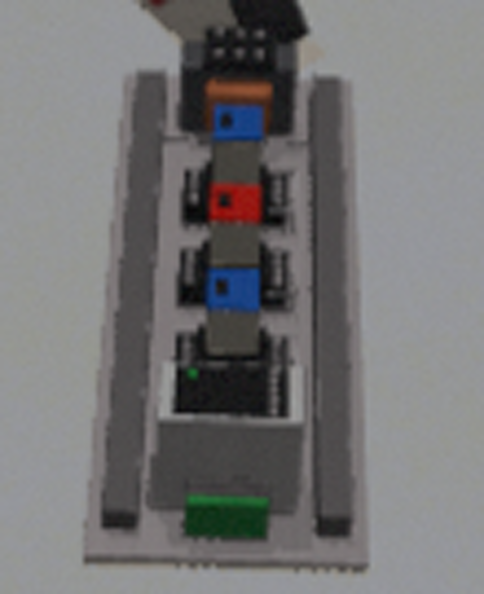

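The red relay is in the middle socket at about (0.584, 0.0865), with panel yaw of about -13.2°. Both views agree within 4 mm, and the spacing between the two blue caps measures 158 mm against 160 mm. I'll grip along panel x, so the tool yaw needs to be about 76.8°.

Request:
{"fn": "play_rows", "kwargs": {
  "rows": [
    [[0, 0, 0.086], [-0.08, -0.032, 0], 1],
    [[0, 0, 0.172], [-0.16, -0.065, 0], 1],
    [[0, 0, 0.258], [-0.245, -0.097, 0], 1],
    [[0, 0, 0.344], [-0.326, -0.13, 0], 1],
    [[0, 0, 0.43], [-0.41, -0.162, 0], 1],
    [[0, 0, 0.517], [-0.49, -0.194, 0], 1],
    [[0, 0, 0.603], [-0.57, -0.227, 0], 1],
    [[0, 0, 0.689], [-0.65, -0.26, 0], 1],
    [[0, 0, 0.775], [-0.73, -0.29, 0], 1],
    [[0, 0, 0.861], [-0.815, -0.324, 0], 1]
  ]
}}

```text
time: 1.1
ee_pos: [0.3165, 0.3758, 0.2309]
eef_rot: [-180.0, 0.0, 76.5]
ft_force: [-0.1, -0.2, 0.3]
opening: 0.0857
grasp_force: 0.0
```

Request:
{"fn": "play_rows", "kwargs": {
  "rows": [
    [[0, 0, 0], [-0.1, 0.15, 0], 1],
    [[0, 0, 0], [-0.2, 0.3, 0], 1],
    [[0, 0, 0], [-0.3, 0.45, 0], 1],
    [[0, 0, 0], [-0.4, 0.6, 0], 1],
    [[0, 0, 0], [-0.492, 0.727, 0], 1]
  ]
}}

```text
time: 1.6
ee_pos: [0.4064, 0.2787, 0.2309]
eef_rot: [-180.0, 0.0, 76.8]
ft_force: [0.4, -0.2, 0.0]
opening: 0.0854
grasp_force: 0.0
```

Request:
{"fn": "play_rows", "kwargs": {
  "rows": [
    [[0, 0, 0], [-0.1, 0.15, 0], 1],
    [[0, 0, 0], [-0.2, 0.3, 0], 1],
    [[0, 0, 0], [-0.3, 0.45, 0], 1],
    [[0, 0, 0], [-0.4, 0.6, 0], 1],
    [[0, 0, 0], [-0.492, 0.727, 0], 1]
  ]
}}

```text
time: 2.1
ee_pos: [0.4958, 0.182, 0.2308]
eef_rot: [-180.0, 0.0, 76.8]
ft_force: [0.5, 0.3, -0.1]
opening: 0.0854
grasp_force: 0.0
```

Request:
{"fn": "play_rows", "kwargs": {
  "rows": [
    [[0, 0, 0], [-0.1, 0.15, 0], 1],
    [[0, 0, 0], [-0.2, 0.3, 0], 1],
    [[0, 0, 0], [-0.3, 0.45, 0], 1],
    [[0, 0, 0], [-0.4, 0.6, 0], 1],
    [[0, 0, 0], [-0.492, 0.727, 0], 1],
    [[0, 0, 0], [-0.492, 0.727, 0], 1],
    [[0, 0, 0], [-0.492, 0.727, 0], 1]
  ]
}}

```text
time: 2.8
ee_pos: [0.5843, 0.0862, 0.2306]
eef_rot: [-179.9, 0.0, 76.8]
ft_force: [-0.0, 0.2, 0.3]
opening: 0.0853
grasp_force: 0.0
```

Request:
{"fn": "play_rows", "kwargs": {
  "rows": [
    [[0, 0, 0], [0, 0, 0.2], 1],
    [[0, 0, 0], [0, 0, 0.4], 1],
    [[0, 0, 0], [0, 0, 0.6], 1],
    [[0, 0, 0], [0, 0, 0.737], 1],
    [[0, 0, 0], [0, 0, 0.737], 1],
    [[0, 0, 0], [0, 0, 0.737], 1]
  ]
}}

```text
time: 3.4
ee_pos: [0.584, 0.0872, 0.121]
eef_rot: [-179.9, 0.0, 76.9]
ft_force: [0.2, -0.3, 0.2]
opening: 0.0853
grasp_force: 0.0
```

```bash
python3 - <<'E'
from h import *
s=snapshot("side"); t=snapshot("top")
z=np.hstack([cv2.resize(i,None,fx=4,fy=4,interpolation=2) for i in (s[110:235,275:375],t[115:240,222:322])])
cv2.imwrite("pics/a.png",z[:,:,::-1])
E
```

```text
(no output)
```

View pics/a.png

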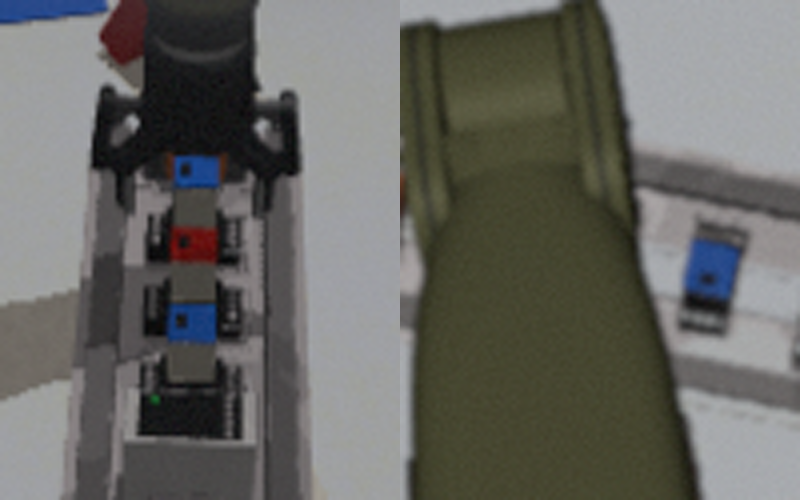

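The side crop shows the fingertips at crop x of about 122 and 265, centred on the red cap (x of about 193), with both outside the socket ends. Now I descend and grip.

Request:
{"fn": "play_rows", "kwargs": {
  "rows": [
    [[0, 0, 0], [0, 0, 0.1], 1],
    [[0, 0, 0], [0, 0, 0.2], 1],
    [[0, 0, 0], [0, 0, 0.3], 1],
    [[0, 0, 0], [0, 0, 0.41], 1],
    [[0, 0, 0], [0, 0, 0.41], 1],
    [[0, 0, 0], [0, 0, 0.41], 1]
  ]
}}

```text
time: 4.1
ee_pos: [0.5854, 0.0867, 0.0605]
eef_rot: [179.9, -0.0, 76.9]
ft_force: [-0.0, 0.1, -0.6]
opening: 0.0853
grasp_force: 0.0
```

Request:
{"fn": "play_rows", "kwargs": {
  "rows": [
    [[0, 0, 0], [0, 0, 0], 0.5],
    [[0, 0, 0], [0, 0, 0], 0.2],
    [[0, 0, 0], [0, 0, 0], 0],
    [[0, 0, 0], [0, 0, 0], -0.1],
    [[0, 0, 0], [0, 0, 0], -0.15],
    [[0, 0, 0], [0, 0, 0], -0.2],
    [[0, 0, 0], [0, 0, 0], -1],
    [[0, 0, 0], [0, 0, 0], -1],
    [[0, 0, 0], [0, 0, 0], -1],
    [[0, 0, 0], [0, 0, 0], -1]
  ]
}}

```text
time: 5.1
ee_pos: [0.5854, 0.0864, 0.0597]
eef_rot: [179.9, -0.0, 76.8]
ft_force: [2.2, -1.1, 3.6]
opening: 0.0334
grasp_force: 60.3
```

The grip is good: opening 33.4 mm and 60 N. Next, a helper that works out swing rows from a given start and end (tilt, rise).

```bash
cat > sw.py <<'E'
import numpy as np
L=21.7
def P(t,h): t=np.radians(t); return np.array([(L+h)*np.sin(t),(L+h)*np.cos(t)])
def rows(a,b,n=5):
    c=np.radians(a[0]); ty=np.array([np.cos(c),-np.sin(c)]); tz=-np.array([np.sin(c),np.cos(c)])
    for k in range(1,n+1):
        t,h=np.array(a)+(np.array(b)-a)*k/n; d=P(t,h)-P(*a)
        print([[round((t-a[0])/90,4),0,0],[0,round(d@ty/150,4),round(d@tz/150,4)],-1],end=', ')
    print()
if __name__=="__main__":
    S=[(0,0),(7.5,1.3),(-7.5,3.7),(7.5,6.1),(-7.5,8.5),(7.5,11),(0,12.5),(0,25)]
    for a,b in zip(S,S[1:]): print(a,b); rows(a,b)
E
python3 sw.py
```

```text
(0, 0) (7.5, 1.3)
[[np.float64(0.0167), 0, 0], [0, np.float64(0.0038), np.float64(-0.0017)], -1], [[np.float64(0.0333), 0, 0], [0, np.float64(0.0078), np.float64(-0.0033)], -1], [[np.float64(0.05), 0, 0], [0, np.float64(0.0118), np.float64(-0.0047)], -1], [[np.float64(0.0667), 0, 0], [0, np.float64(0.0158), np.float64(-0.0061)], -1], [[np.float64(0.0833), 0, 0], [0, np.float64(0.02), np.float64(-0.0074)], -1], 
(7.5, 1.3) (-7.5, 3.7)
[[np.float64(-0.0333), 0, 0], [0, np.float64(-0.0082), np.float64(-0.003)], -1], [[np.float64(-0.0667), 0, 0], [0, np.float64(-0.0167), np.float64(-0.0055)], -1], [[np.float64(-0.1), 0, 0], [0, np.float64(-0.0255), np.float64(-0.0076)], -1], [[np.float64(-0.1333), 0, 0], [0, np.float64(-0.0345), np.float64(-0.0092)], -1], [[np.float64(-0.1667), 0, 0], [0, np.float64(-0.0438), np.float64(-0.0102)], -1], 
(-7.5, 3.7) (7.5, 6.1)
[[np.float64(0.0333), 0, 0], [0, np.float64(0.009), np.float64(-0.003)], -1], [[np.float64(0.0667), 0, 0], [0, np.float64(0.0184), np.float64(-0.0054)], -1], [[np.float64(0.1), 0, 0], [0, np.float64(0.028), np.float64(-0.0074)], -1]
[... 1124 characters left out ...]
4(-0.0333), 0, 0], [0, np.float64(-0.0116), np.float64(-0.0037)], -1], [[np.float64(-0.05), 0, 0], [0, np.float64(-0.0176), np.float64(-0.0053)], -1], [[np.float64(-0.0667), 0, 0], [0, np.float64(-0.0236), np.float64(-0.0068)], -1], [[np.float64(-0.0833), 0, 0], [0, np.float64(-0.0298), np.float64(-0.008)], -1], 
(0, 12.5) (0, 25)
[[np.float64(0.0), 0, 0], [0, np.float64(0.0), np.float64(-0.0167)], -1], [[np.float64(0.0), 0, 0], [0, np.float64(0.0), np.float64(-0.0333)], -1], [[np.float64(0.0), 0, 0], [0, np.float64(0.0), np.float64(-0.05)], -1], [[np.float64(0.0), 0, 0], [0, np.float64(0.0), np.float64(-0.0667)], -1], [[np.float64(0.0), 0, 0], [0, np.float64(0.0), np.float64(-0.0833)], -1],
```

First swing away, then hold.

Request:
{"fn": "play_rows", "kwargs": {
  "rows": [
    [[0.017, 0, 0], [0, 0.004, -0.0017], -1],
    [[0.033, 0, 0], [0, 0.008, -0.0033], -1],
    [[0.05, 0, 0], [0, 0.012, -0.0047], -1],
    [[0.067, 0, 0], [0, 0.016, -0.006], -1],
    [[0.083, 0, 0], [0, 0.02, -0.0074], -1],
    [[0.083, 0, 0], [0, 0.02, -0.0074], -1],
    [[0.083, 0, 0], [0, 0.02, -0.0074], -1]
  ]
}}

```text
time: 5.8
ee_pos: [0.5884, 0.0857, 0.0605]
eef_rot: [-172.6, -0.0, 76.9]
ft_force: [2.6, 0.4, 1.9]
opening: 0.0336
grasp_force: 62.7
```

```bash
python3 - <<'E'
from h import *
o=get_obs(); print({k:np.round(o[k],3) for k in('time','ee_pos','eef_rot','ft_force','wrist_torque','grasp_force','opening')})
s=snapshot("side")
cv2.imwrite("pics/b.png",cv2.resize(s[120:220,275:375],None,fx=6,fy=6,interpolation=2)[:,:,::-1])
E
```

```text
{'time': np.float64(5.8), 'ee_pos': array([0.588, 0.086, 0.06 ]), 'eef_rot': array([-1.7264e+02, -8.0000e-03,  7.6854e+01]), 'ft_force': array([2.596, 0.444, 1.929]), 'wrist_torque': array([-0.345, -1.09 , -0.044]), 'grasp_force': np.float64(62.652), 'opening': np.float64(0.034)}
```

View pics/b.png

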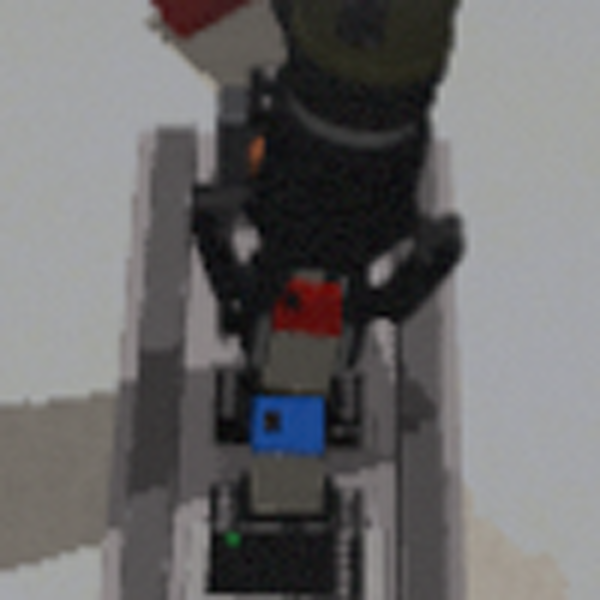

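The crop shows the red cap at about (308,307), tilted with the tool and shifted away from the robot. The reading is about 1.1 N m with low forces. Now I swing back with a bit more lift.

Request:
{"fn": "play_rows", "kwargs": {
  "rows": [
    [[-0.033, 0, 0], [0, -0.008, -0.0033], -1],
    [[-0.067, 0, 0], [0, -0.017, -0.006], -1],
    [[-0.1, 0, 0], [0, -0.0255, -0.0085], -1],
    [[-0.133, 0, 0], [0, -0.0345, -0.0105], -1],
    [[-0.167, 0, 0], [0, -0.044, -0.012], -1],
    [[-0.167, 0, 0], [0, -0.044, -0.012], -1],
    [[-0.167, 0, 0], [0, -0.044, -0.012], -1]
  ]
}}

```text
time: 6.55
ee_pos: [0.5821, 0.0872, 0.0631]
eef_rot: [172.3, -0.0, 76.9]
ft_force: [5.1, -2.1, -1.9]
opening: 0.0334
grasp_force: 62.7
```

```bash
cat > st.py <<'E'
from h import *
import sys
o=get_obs(); print({k:np.round(o[k],4).tolist() for k in('ee_pos','eef_rot','ft_force','wrist_torque')})
s=snapshot("side"); print(blobs(s,'r',(300,140,350,215)),blobs(s,'b',(300,140,350,215)))
E
python3 st.py
```

```text
{'ee_pos': [0.5821, 0.0872, 0.0631], 'eef_rot': [172.2635, -0.0021, 76.8566], 'ft_force': [5.0662, -2.1195, -1.9283], 'wrist_torque': [-0.2717, -0.9665, -0.0468]}
[(array([319.95, 170.13]), [315, 166, 11, 9, 82])] [(array([322.83, 190.23]), [317, 186, 12, 10, 107])]
```

Request:
{"fn": "play_rows", "kwargs": {
  "rows": [
    [[0.033, 0, 0], [0, 0.009, -0.003], -1],
    [[0.067, 0, 0], [0, 0.0185, -0.0056], -1],
    [[0.1, 0, 0], [0, 0.028, -0.0078], -1],
    [[0.133, 0, 0], [0, 0.038, -0.0094], -1],
    [[0.167, 0, 0], [0, 0.048, -0.0105], -1],
    [[0.167, 0, 0], [0, 0.048, -0.0105], -1],
    [[0.167, 0, 0], [0, 0.048, -0.0105], -1]
  ]
}}

```text
time: 7.3
ee_pos: [0.5884, 0.0857, 0.0657]
eef_rot: [-172.5, -0.0, 76.8]
ft_force: [1.9, -0.5, 3.1]
opening: 0.0335
grasp_force: 64.1
```

```bash
python3 st.py
```

```text
{'ee_pos': [0.5884, 0.0857, 0.0657], 'eef_rot': [-172.537, -0.0179, 76.8407], 'ft_force': [1.8607, -0.5457, 3.1151], 'wrist_torque': [-0.2361, -0.4235, -0.0269]}
[(array([326.68, 169.91]), [321, 165, 11, 10, 81])] [(array([322.83, 190.23]), [317, 186, 12, 10, 107])]
```

Request:
{"fn": "play_rows", "kwargs": {
  "rows": [
    [[-0.033, 0, 0], [0, -0.01, -0.003], -1],
    [[-0.067, 0, 0], [0, -0.02, -0.0055], -1],
    [[-0.1, 0, 0], [0, -0.0305, -0.0075], -1],
    [[-0.133, 0, 0], [0, -0.041, -0.009], -1],
    [[-0.167, 0, 0], [0, -0.052, -0.01], -1],
    [[-0.167, 0, 0], [0, -0.052, -0.01], -1],
    [[-0.167, 0, 0], [0, -0.052, -0.01], -1]
  ]
}}

```text
time: 8.05
ee_pos: [0.5827, 0.087, 0.0683]
eef_rot: [172.1, 0.0, 76.8]
ft_force: [6.5, -2.8, -4.3]
opening: 0.0337
grasp_force: 63.6
```

```bash
python3 st.py
```

```text
{'ee_pos': [0.5827, 0.087, 0.0683], 'eef_rot': [172.124, 0.0205, 76.8378], 'ft_force': [6.5068, -2.7959, -4.2688], 'wrist_torque': [-0.4807, -1.5206, -0.0136]}
[(array([320.37, 169.06]), [315, 164, 12, 10, 82])] [(array([322.83, 190.23]), [317, 186, 12, 10, 107])]
```

Request:
{"fn": "play_rows", "kwargs": {
  "rows": [
    [[0.033, 0, 0], [0, 0.011, -0.003], -1],
    [[0.067, 0, 0], [0, 0.022, -0.0057], -1],
    [[0.1, 0, 0], [0, 0.033, -0.008], -1],
    [[0.133, 0, 0], [0, 0.0446, -0.0095], -1],
    [[0.167, 0, 0], [0, 0.0565, -0.0105], -1],
    [[0.167, 0, 0], [0, 0.0565, -0.0105], -1],
    [[0.167, 0, 0], [0, 0.0565, -0.0105], -1]
  ]
}}

```text
time: 8.8
ee_pos: [0.5874, 0.0855, 0.0696]
eef_rot: [-172.4, 0.0, 76.9]
ft_force: [-0.4, -0.5, -1.4]
opening: 0.0334
grasp_force: 64.5
```

```bash
python3 st.py
```

```text
{'ee_pos': [0.5874, 0.0855, 0.0696], 'eef_rot': [-172.4234, 0.0455, 76.8563], 'ft_force': [-0.4043, -0.5033, -1.4126], 'wrist_torque': [-0.0222, -0.1294, 0.0532]}
[(array([326.65, 169.05]), [320, 165, 12, 9, 82])] [(array([322.8 , 190.24]), [317, 186, 12, 10, 108])]
```

Request:
{"fn": "play_rows", "kwargs": {
  "rows": [
    [[-0.017, 0, 0], [0, -0.006, -0.002], -1],
    [[-0.033, 0, 0], [0, -0.012, -0.004], -1],
    [[-0.05, 0, 0], [0, -0.0176, -0.0065], -1],
    [[-0.067, 0, 0], [0, -0.0236, -0.009], -1],
    [[-0.083, 0, 0], [0, -0.03, -0.0115], -1],
    [[-0.083, 0, 0], [0, -0.03, -0.0115], -1]
  ]
}}

```text
time: 9.45
ee_pos: [0.5826, 0.0868, 0.0733]
eef_rot: [-180.0, 0.0, 76.9]
ft_force: [0.2, -0.6, -0.5]
opening: 0.0334
grasp_force: 64.6
```

Request:
{"fn": "play_rows", "kwargs": {
  "rows": [
    [[0, 0, 0], [0, 0, -0.01], -1],
    [[0, 0, 0], [0, 0, -0.02], -1],
    [[0, 0, 0], [0, 0, -0.02], -1]
  ]
}}

```text
time: 9.75
ee_pos: [0.5853, 0.0865, 0.0763]
eef_rot: [180.0, -0.0, 76.8]
ft_force: [-0.1, -1.1, -0.3]
opening: 0.0332
grasp_force: 64.6
```

```bash
python3 st.py
```

```text
{'ee_pos': [0.5853, 0.0865, 0.0763], 'eef_rot': [179.9603, -0.0162, 76.8475], 'ft_force': [-0.1456, -1.0885, -0.2971], 'wrist_torque': [-0.0167, -0.0267, 0.0139]}
[(array([323.56, 166.99]), [318, 163, 12, 9, 86])] [(array([322.83, 190.23]), [317, 186, 12, 10, 107])]
```

Free: forces are near zero. Next I lift another 10 mm and settle.

Request:
{"fn": "play_rows", "kwargs": {
  "rows": [
    [[0, 0, 0], [0, 0, -0.02], -1],
    [[0, 0, 0], [0, 0, -0.04], -1],
    [[0, 0, 0], [0, 0, -0.06], -1],
    [[0, 0, 0], [0, 0, -0.065], -1],
    [[0, 0, 0], [0, 0, -0.065], -1],
    [[0, 0, 0], [0, 0, -0.065], -1],
    [[0, 0, 0], [0, 0, -0.065], -1],
    [[0, 0, 0], [0, 0, -0.065], -1]
  ]
}}

```text
time: 10.6
ee_pos: [0.5846, 0.0864, 0.0856]
eef_rot: [-180.0, 0.0, 76.9]
ft_force: [0.2, 0.4, -1.9]
opening: 0.0335
grasp_force: 64.6
```

```bash
python3 st.py; python3 - <<'E'
from h import *
s=snapshot("side")
cv2.imwrite("pics/c.png",cv2.resize(s[120:220,275:375],None,fx=6,fy=6,interpolation=2)[:,:,::-1])
E
```

```text
{'ee_pos': [0.5846, 0.0864, 0.0856], 'eef_rot': [-179.9849, 0.0072, 76.8509], 'ft_force': [0.1851, 0.3991, -1.9072], 'wrist_torque': [0.0393, -0.0126, -0.0182]}
[(array([323.41, 164.7 ]), [318, 161, 11, 9, 79])] [(array([322.81, 190.25]), [317, 186, 12, 10, 107])]
```

View pics/c.png

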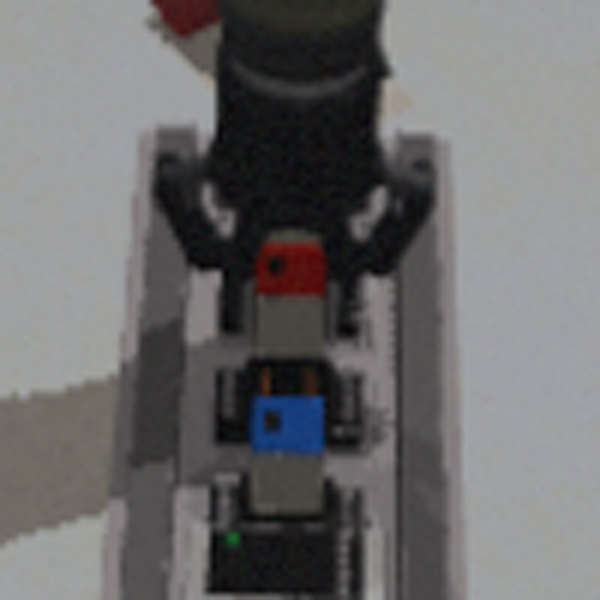

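The relay hangs upright with its brass blades visible at about (265–310, 380), clear of the socket. The panel and the blue relays haven't moved. I'm handing in.

```bash
python3 -c "
from rig import *
print(sign_off())"
```

```text
the job is handed in; nothing more can be done
None
```

I rocked the red-capped relay out of the middle socket in five swings of about 7.5°. I handed in with it gripped and upright, its blade tips about 16 mm above the deck; the side camera showed no movement of the panel or the visible blue relay, and the verdict was not shown.

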